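# Clear the counter scale and weigh the honey

## Robot

A 6-joint arm with a two-finger parallel gripper is mounted at the origin on the work surface. World frame = base frame: x ahead of the robot, y to its left, z up, the work surface at z = 0. Lengths are in m, angles in rad, forces in N, time in s.
With the tool pointing down it reaches from about 0.35 to 0.725 m from the base axis. Payload 6 kg.
Tool frame: the origin (TCP) lies midway between the tips of the shut fingers; the grasp point (between the pads) lies 19 mm behind it; x points along the fingers, z is the direction in which the jaws open and shut, and the axes are right-handed (so a half turn about x gives the same grasp; the last joint's range is limited). The gripper opens to 85 mm and grips with 20 to 120 N. Pads are 22 mm wide; open, the fingers measure 114 mm over their backs; the gripper's body (76 mm by 85 mm) begins 54 mm behind the grasp point. The pads swing forward as they close: fully open they stand 13 mm farther back than shut.
Start: joints at [1.545, 0.04, 0.085, 0, -1.615, -0.334], TCP at [0.211, 0.562, 0.231] pointing down, gripper open.
Joint ranges: [-2.56, 2.56], [-1.29, 2.01], [-1.08, 1.49], [-3.29, 1.98], [-2.81, -0.18], [-2.99, 2.99]. Speed limits (rad/s): [2.57, 2.57, 3.01, 3.14, 3.14, 3.14].

## Interface

Orientations are given as a rotation vector (axis times angle).
In Python, from plant import get_state, capture, job_done gives the robot as it stands.
- The arm moves only by the tool arm_command, never from a script. Its arguments are lists of equal length, an entry for each row: "grip": the gripper command: -1 is shut, 1 is fully open, values between are in proportion; "xyz": the shift along the tool's x, y, z in m, a list of three; "twist": the turn about the tool's x in rad. A call has 1 to 12 rows; each row shifts and turns the pose as measured when the row begins, along the tool's axes as they then stand; what a row does not reach is not made up. A row lasts 1/12 s, in which the tool goes at most 41.7 mm and 7.16 degrees, less where a joint would pass 70% of its speed; a pose out of reach is approached as far as the arm can. A call is refused whole if a number of a shift passes 0.0417 or a number of a turn 0.125, either way. A call with a gripper value outside its range is refused whole. The fingers move at their own pace and stop on an object; "grip_force" is the grip in N (left out, the last holds). Time passes only in rows, so rows that do not move let the fingers close. It gives the time, the measured TCP pose, the force and the opening at its end, in the units of the state.
- get_state(): the state, without advancing time (a new reading comes with each control period).
- capture(name): name is "scene" or "top" or "wrist"; returns a dict with "pixels" (384x512x3 uint8, blue, green, red), "intrinsics" (3x3 intrinsics, pixels), "rvec" (rotation vector, rad) and "tvec" (3), from world to camera coordinates, as OpenCV has them; the wrist camera has in their place "tool_from_camera" (4x4, takes a point from camera to tool coordinates, whose origin is the TCP and whose axes are the tool frame's). Camera axes: x right, y down, z forward; pixel columns grow to the right and rows downward; lengths in m; the calibration is good to about 2 mm. A picture is of the moment at which its call begins: read the wrist's pose just before it. There is no depth.
- job_done(): hands the job in, once; it reports no verdict.
The state is a dict: "time_s": time; "qpos": joint angles; "qd": joint speeds; "joint_torque": joint torques, N m; "tcp_pos": TCP position; "tcp_rot": TCP orientation; "force": force on the tool from outside, world axes, zero at the start; "torque": the same for the moment, N m; "grip_width": finger opening in m.
Only numpy, scipy, OpenCV 4.12 (cv2) and the standard library are available. Lean on these libraries where they do the work, as an engineer would, in place of code of your own. Each camera call takes 0.05 s, during which the arm holds its last target.

## Task

The last customer's jar of red peppers (black lid) is still standing on the counter scale: take it off and stand it inside the wooden tray. Then stand the amber honey jar with the yellow lid on the middle of the scale's platter to weigh it. Set both jars down gently and upright without dropping them, and leave the jars of olives and tahini where they are.

Things in the scene. Friction and masses are not known exactly. Their poses are not given: they have to be found in the camera images.
- peppers_mid (a point): Glass jar of red peppers, black lid, white paper label: an upright cylinder 54 mm in diameter and 85 mm tall, 0.17 to 0.35 kg, starting on the scale's platter. The point is its centre, half-way up (42.5 mm above its underside); z along the jar's axis towards the lid.
- honey_mid (a point): Jar of amber-yellow honey with a yellow lid and white paper label, standing on the counter among the other jars: an upright cylinder 54 mm in diameter and 85 mm tall, 0.17 to 0.35 kg. The point is its centre, half-way up; z towards the lid.
- platter (a point): Centre of the upper face of the scale's round steel platter, 140 mm in diameter, 60 mm above the counter, flat and rigid. It stands on the fixed slate-blue scale body, 200 x 160 mm and 40 mm high, which reaches 80 mm to +x, 80 mm to either side in y and 120 mm to -x of this point (the display and keys are on the -x part, towards the robot); x and y turn with the scale, by up to 0.2 rad; z up.
- tray_floor (a point): Centre of the inner floor (8 mm above the counter) of the fixed, square, open tray of pale wood, 170 x 170 mm outside, 154 x 154 mm inside, its walls 8 mm thick and their tops 25 mm above the counter; x and y parallel to its sides (turned by up to 0.2 rad), z up.
- olives_mid (a point): Bystander: jar of green olives with a green lid, the same size and weight as the honey jar, on the counter. The point is its centre, half-way up.
- tahini_mid (a point): Bystander: jar of cream-coloured tahini with a blue lid, the same size and weight as the honey jar, on the counter. The point is its centre, half-way up.
Not all that is in view belongs to the job. Leave any pink look-alike of the part that bears peppers_mid alone.

How it is judged:
By the outcome, as a careful person would: the job done as asked, in the order asked, and still so for the second after the job is handed in, with the robot touching nothing.
It also fails if it takes over 64 s, if anything falls off the work surface, if the arm or the gripper's body presses on something with over 40 N, if the wrist force passes 120 N, or if a joint passes its speed limit or range.

## Working session

There is one attempt and no reset: what is moved stays moved. The work goes in short steps, Python scripts to look and compute and a tool call to move; the robot and the scene stay as the last step left them, time stands still between calls to the robot, and variables do not carry over. Pictures are saved under pics/ and viewed, and the job is handed in when it is done.

Besides the shell and the picture viewer there is one more tool, called after "Emit:" as a command line: name --pt "numbers of a row" for each row, then --argument value for the rest. arm_command: Moves the arm, as the interface text tells. Its arguments: {"type":"object","properties":{"grip":{"type":"array"},"xyz":{"type":"array"},"twist":{"type":"array"},"grip_force":{"type":"number"}},"required":["grip","xyz","twist"]}

```bash
mkdir -p pics; python3 - <<'E'
from plant import get_state, capture
import cv2, numpy as np
s=get_state(); print(s)
for n in ["scene","top"]:
    c=capture(n); cv2.imwrite(f"pics/{n}0.png",c["pixels"]); np.savez(f"{n}0.npz",**c); print(n,c["intrinsics"],c["rvec"],c["tvec"])
E
```

```text
{'time_s': 0.0, 'qpos': array([ 1.54468660e+00,  4.08090979e-02,  8.37929075e-02, -4.82774255e-04,
       -1.61550501e+00, -3.33729031e-01]), 'qd': array([ 0.00117205,  0.00040655, -0.00017661, -0.0002157 , -0.00109944,
        0.00110272]), 'joint_torque': array([-2.81355278e-04, -3.68209398e+01,  3.47423172e+01,  6.93271860e+00,
       -5.31387384e-03,  2.46763484e-06]), 'tcp_pos': array([0.21105819, 0.56129288, 0.23026681]), 'tcp_rot': array([ 1.46759459,  1.01578824, -1.47010932]), 'force': array([-0.6161268 ,  0.0212776 , -0.33879165]), 'torque': array([-0.00580476, -0.00871662, -0.03529931]), 'grip_width': 0.08553944513271425}
scene [[389.04031406   0.         251.15714399]
 [  0.         389.04031406 195.85833196]
 [  0.           0.           1.        ]] [ 1.10070643  2.47521865 -0.90691476] [ 0.37135494 -0.24575292  1.25419803]
top [[415.62321998   0.         260.50877811]
 [  0.         415.62321998 193.87200316]
 [  0.           0.           1.        ]] [ 2.08437007 -2.14783063  0.17485926] [-0.00125602  0.56930492  0.98545721]
```

View pics/scene0.png

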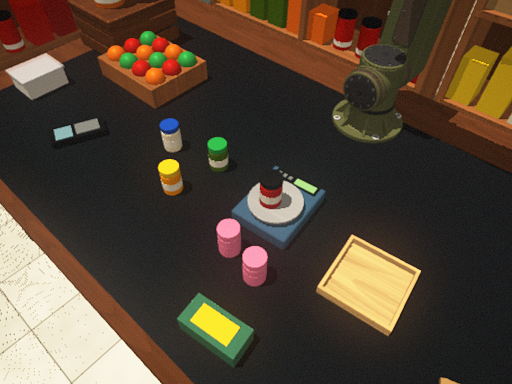

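View pics/top0.png

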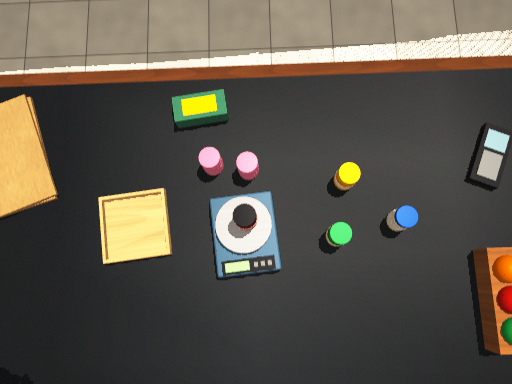

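```bash
cat > h.py <<'E'
import numpy as np, cv2
from scipy.spatial.transform import Rotation as R
def ray(c,u,v,z):
    Rm=R.from_rotvec(np.array(c["rvec"]).ravel()).as_matrix(); t=np.array(c["tvec"]).ravel()
    d=Rm.T@np.linalg.inv(c["intrinsics"])@np.array([u,v,1.]); o=-Rm.T@t
    return o+d*(z-o[2])/d[2]
def proj(c,p):
    return cv2.projectPoints(np.atleast_2d(np.array(p,float)),np.array(c["rvec"]),np.array(c["tvec"]),np.array(c["intrinsics"]),None)[0].reshape(-1,2)
def crop(img,x0,y0,w,h,k,name):
    cv2.imwrite(name,cv2.resize(img[y0:y0+h,x0:x0+w],None,fx=k,fy=k,interpolation=cv2.INTER_CUBIC))
E
python3 - <<'E'
from h import *
c=dict(np.load("top0.npz")); s=dict(np.load("scene0.npz"))
for n,u,v,z in [("pep",245,215,.145),("honeylid",348,173,.085),("olive",340,233,.085),("tah",406,216,.085),("platter",243,224,.06),("tray",135,226,.025),("pink1",210,156,.085),("pink2",247,160,.085)]: print(n,ray(c,u,v,z).round(4))
crop(c["pixels"],195,140,200,150,4,"pics/t1.png")
crop(c["pixels"],85,175,110,100,6,"pics/t2.png")
crop(s["pixels"],140,110,200,150,4,"pics/s1.png")
E
```

```text
pep [0.5045 0.0164 0.145 ]
honeylid [ 0.6077 -0.2327  0.085 ]
olive [ 0.4628 -0.2043  0.085 ]
tah [ 0.4984 -0.3629  0.085 ]
platter [0.494  0.0265 0.06  ]
tray [0.5012 0.3038 0.025 ]
pink1 [0.6619 0.103  0.085 ]
pink2 [0.6486 0.0119 0.085 ]
```

View pics/t1.png

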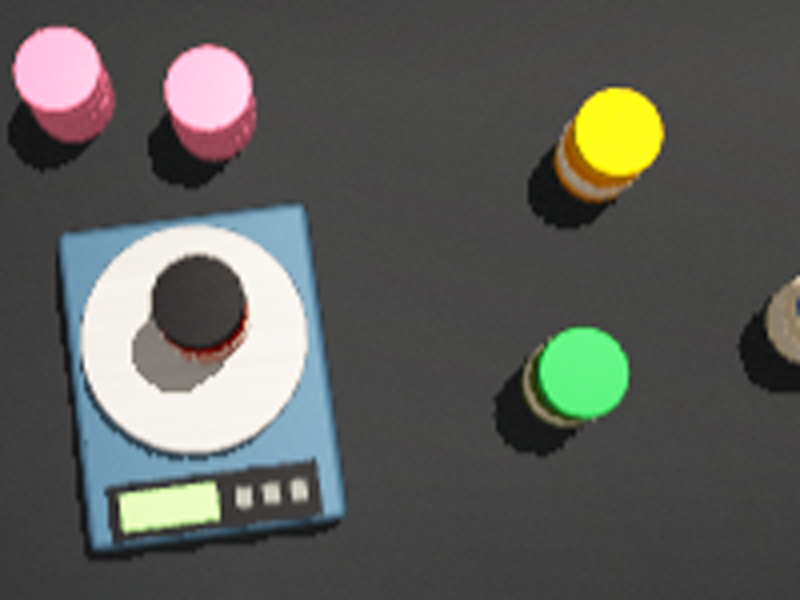

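View pics/t2.png

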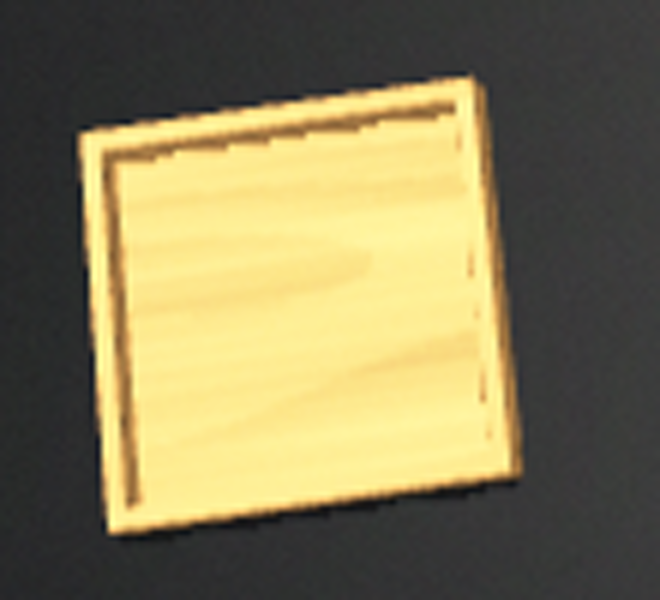

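View pics/s1.png

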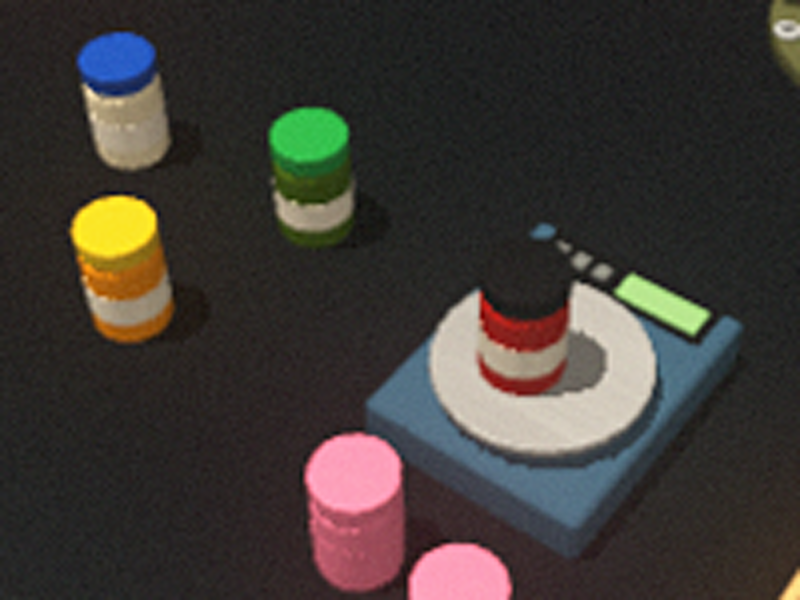

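```bash
python3 - <<'E'
from h import *
c=dict(np.load("top0.npz")); s=dict(np.load("scene0.npz"))
def f(cm,X,Y,x0,y0,k,z): return ray(cm,x0+(X+.5)/k-.5,y0+(Y+.5)/k-.5,z)[:2].round(4)
for n,X,Y,z in [("pep",198.5,302,.145),("honey",619,132,.085),("olive",583,373,.085),("platter",194,339,.06),("pink1",58,68,.085),("pink2",209,88,.085)]: print(n,f(c,X,Y,195,140,4,z))
for n,X,Y,z in [("pep",527,275,.145),("honey",115,228,.085),("olive",310,138,.085),("tah",117,64,.085),("platter",543,365,.06)]: print("S",n,f(s,X,Y,140,110,4,z))
q=[f(c,X,Y,85,175,6,.025) for X,Y in [(80,132),(473,78),(518,478),(110,532)]]
print(q,np.mean(q,0))
q=[f(c,X,Y,195,140,4,.04) for X,Y in [(60,237),(303,207),(345,518),(90,553)]]
print(q,np.mean(q,0))
for cm in(c,s): print(proj(cm,[[0.211,.561,.23],[0,0,0]]))
Rm=R.from_rotvec([ 1.46759459,  1.01578824, -1.47010932]).as_matrix(); print(Rm.round(3))
E
```

```text
pep [0.5043 0.0181]
honey [ 0.6085 -0.2361]
olive [ 0.4631 -0.2052]
platter [0.4931 0.0262]
pink1 [0.6603 0.1052]
pink2 [0.6445 0.0123]
S pep [0.511  0.0215]
S honey [ 0.612  -0.2341]
S olive [ 0.4683 -0.2023]
S tah [ 0.5053 -0.3582]
S platter [0.4991 0.0291]
[array([0.5805, 0.4023]), array([0.5987, 0.2326]), array([0.4273, 0.2111]), array([0.4099, 0.3821])] [0.5041   0.307025]
[array([0.5626, 0.1109]), array([ 0.5769, -0.0432]), array([ 0.3828, -0.0626]), array([0.3662, 0.0936])] [0.472125 0.024675]
[[-34.44095332 367.71917871]
 [259.97904459 433.9801909 ]]
[[594.13275434 201.97298278]
 [366.34791855 119.6281096 ]]
[[-0.001  0.936 -0.352]
 [-0.002 -0.352 -0.936]
 [-1.     0.     0.002]]
```

Emit:
arm_command --grip '[1,1,1,1,1,1,1,1,1,1,1,1]' --pt "-0.003 0.022 0.019" --pt "-0.003 0.022 0.019" --pt "-0.003 0.022 0.019" --pt "-0.003 0.022 0.019" --pt "-0.003 0.022 0.019" --pt "-0.003 0.022 0.019" --pt "-0.003 0.022 0.019" --pt "-0.003 0.022 0.019" --pt "-0.003 0.022 0.019" --pt "-0.003 0.022 0.019" --pt "-0.003 0.022 0.019" --pt "-0.003 0.022 0.019" --twist '[0,0,0,0,0,0,0,0,0,0,0,0]' --grip_force 40

```text
time_s: 1.1
tcp_pos: [0.3799, 0.2435, 0.2609]
tcp_rot: [1.449, 1.014, -1.473]
force: [0.3, 0.3, -0.7]
grip_width: 0.0854
```

Emit:
arm_command --grip '[1,1,1,1,1,1,1,1,1,1,1,1]' --pt "0 0.02 0.0165" --pt "0 0.02 0.0165" --pt "0 0.02 0.0165" --pt "0 0.02 0.0165" --pt "0 0.02 0.0165" --pt "0 0.02 0.0165" --pt "0 0.02 0.0165" --pt "0 0.02 0.0165" --pt "0 0.02 0.0165" --pt "0 0.02 0.0165" --pt "0 0 0" --pt "0 0 0" --twist '[0,0,0,0,0,0,0,0,0,0,0,0]'

```text
time_s: 2.1
tcp_pos: [0.5155, 0.0024, 0.2598]
tcp_rot: [1.449, 1.015, -1.481]
force: [-0.3, -0.4, 0.6]
grip_width: 0.0853
```

```bash
cat >> h.py <<'E'
def wcam(st,c):
    T=np.eye(4); T[:3,:3]=R.from_rotvec(st["tcp_rot"]).as_matrix(); T[:3,3]=st["tcp_pos"]
    M=np.linalg.inv(T@np.array(c["tool_from_camera"]))
    return dict(intrinsics=np.array(c["intrinsics"]),rvec=R.from_matrix(M[:3,:3]).as_rotvec(),tvec=M[:3,3],pixels=c["pixels"])
def tool(st,tgt):
    return R.from_rotvec(st["tcp_rot"]).as_matrix().T@(np.array(tgt)-st["tcp_pos"])
E
python3 - <<'E'
from h import *
from plant import get_state, capture
st=get_state(); c=wcam(st,capture("wrist")); np.savez("w1.npz",**c)
print(st["tcp_pos"],R.from_rotvec(st["tcp_rot"]).as_matrix().round(3).tolist(),st["qpos"])
print(proj(c,[[.507,.02,.145],[.507,.02,.06],[.496,.0275,.06]]).round(1))
crop(c["pixels"],0,0,512,384,1.5,"pics/w1.png")
E
```

```text
[0.51552194 0.00240353 0.25978256] [[-0.012, 0.937, -0.348], [-0.014, -0.348, -0.937], [-1.0, -0.006, 0.017]] [ 0.4015111  -0.16875861 -0.06549827  0.00803018 -1.69040643  0.81467164]
[[240.4 204.9]
 [243.5 177. ]
 [240.6 189. ]]
```

View pics/w1.png

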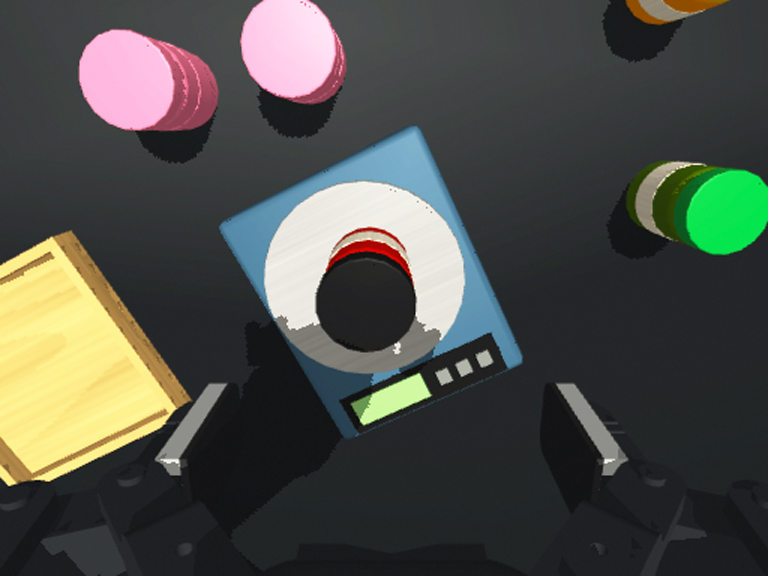

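```bash
python3 - <<'E'
from h import *
c=dict(np.load("w1.npz"))
f=lambda X,Y,z:ray(c,(X+.5)/1.5-.5,(Y+.5)/1.5-.5,z).round(4)
print("pep lid",f(366,303,.145)); print("platter",f(364.5,278,.06)); print("olive",f(723,211,.085),"pink2",f(288,49,.085),"pink1",f(126,80,.085))
from plant import get_state
st=get_state(); print(st["tcp_pos"],tool(st,[.508,.019,.20]),st["tcp_rot"])
E
```

```text
pep lid [0.5084 0.0165 0.145 ]
platter [0.499  0.0238 0.06  ]
olive [ 0.4675 -0.2045  0.085 ] pink2 [0.6454 0.012  0.085 ] pink1 [0.6623 0.1044 0.085 ]
[0.51534953 0.00271326 0.25959281] [ 0.05944644 -0.01215557 -0.01374551] [ 1.44848129  1.01521817 -1.4805137 ]
```

Emit:
arm_command --grip '[1,1,1,1,1,1]' --pt "0.01 -0.004 -0.005" --pt "0.01 -0.004 -0.005" --pt "0.01 -0.003 -0.003" --pt "0.01 0 0" --pt "0.01 0 0" --pt "0 0 0" --twist '[0,0,0,0,0,0]'

```text
time_s: 2.65
tcp_pos: [0.507, 0.0226, 0.2057]
tcp_rot: [1.446, 1.019, -1.476]
force: [0.1, -0.2, -1.1]
grip_width: 0.0856
```

```bash
python3 - <<'E'
from h import *
from plant import get_state
st=get_state(); print(st["tcp_pos"],tool(st,[.508,.018,.095]),st["tcp_rot"],R.from_rotvec(st["tcp_rot"]).as_matrix()[:,0])
E
```

```text
[0.50700475 0.0225555  0.20569476] [0.11072367 0.00326642 0.00216155] [ 1.44584441  1.01920829 -1.47641182] [-0.01203678 -0.01269434 -0.99984697]
```

Emit:
arm_command --grip '[1,1,1,1,1,1,1,1,1]' --pt "0.018 0.001 0.001" --pt "0.018 0.001 0.001" --pt "0.018 0.001 0" --pt "0.018 0 0" --pt "0.016 0 0" --pt "0.013 0 0" --pt "0.01 0 0" --pt "0 0 0" --pt "0 0 0" --twist '[0,0,0,0,0,0,0,0,0]'

```text
time_s: 3.4
tcp_pos: [0.5085, 0.0188, 0.0918]
tcp_rot: [1.446, 1.018, -1.47]
force: [0.5, 0.1, 0.0]
grip_width: 0.0856
```

```bash
python3 - <<'E'
from h import *
from plant import get_state,capture
st=get_state(); print(st["tcp_pos"],tool(st,[.508,.018,.095]),R.from_rotvec(st["tcp_rot"]).as_matrix()[:,0],st["force"])
cc=capture("wrist"); crop(cc["pixels"],0,0,512,384,1.4,"pics/w2.png")
E
```

```text
[0.50851845 0.01879144 0.09183958] [-0.00314556 -0.00022722  0.00096811] [-0.00760292 -0.01332108 -0.99988237] [0.53509017 0.08514442 0.04506478]
```

View pics/w2.png

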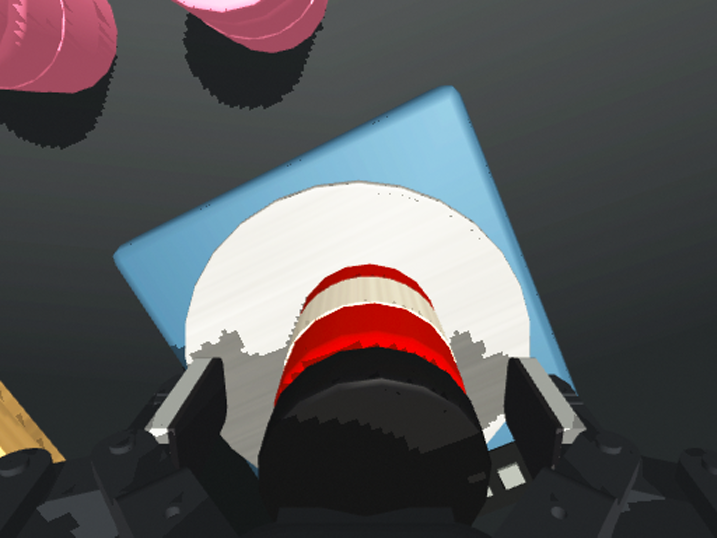

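Emit:
arm_command --grip '[0.3,0,-0.3,-0.6,-1,-1,-1,-1,-1,-1]' --pt "0 0 0" --pt "0 0 0" --pt "0 0 0" --pt "0 0 0" --pt "0 0 0" --pt "0 0 0" --pt "0 0 0" --pt "0 0 0" --pt "0 0 0" --pt "0 0 0" --twist '[0,0,0,0,0,0,0,0,0,0]' --grip_force 45

```text
time_s: 4.28
tcp_pos: [0.5097, 0.0195, 0.0947]
tcp_rot: [1.449, 1.018, -1.467]
force: [-0.5, 0.1, -1.1]
grip_width: 0.0531
```

```bash
python3 - <<'E'
from h import *
from plant import get_state,capture
st=get_state(); print(st["tcp_pos"],st["grip_width"],R.from_rotvec(st["tcp_rot"]).as_matrix()[:,0],st["force"])
cc=capture("wrist"); crop(cc["pixels"],0,0,512,384,1.4,"pics/w3.png")
E
```

```text
[0.50966921 0.01949494 0.09474622] 0.05309178959088277 [-0.00409281 -0.01141338 -0.99992649] [-0.46762146  0.09945262 -1.09842157]
```

View pics/w3.png

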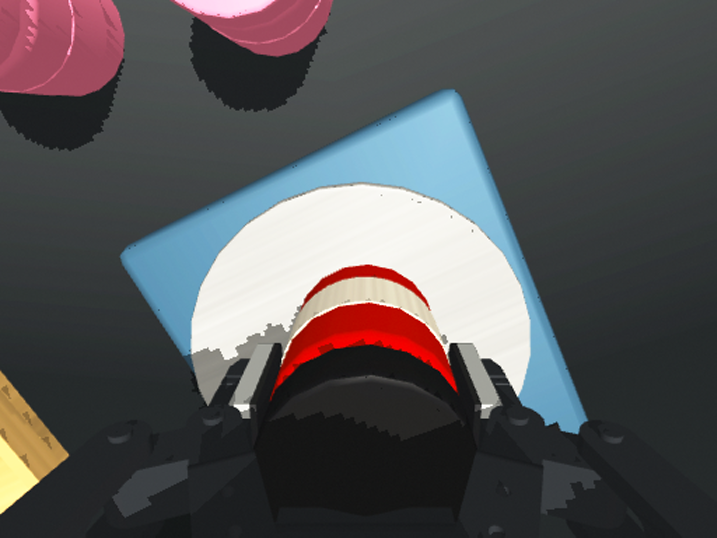

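Emit:
arm_command --grip '[-1,-1,-1,-1,-1,-1,-1,-1,-1,-1,-1,-1]' --pt "-0.003 0 0" --pt "-0.006 0 0" --pt "-0.01 0 0" --pt "-0.01 0 0" --pt "-0.01 0 0" --pt "-0.01 0 0" --pt "-0.01 0 0" --pt "-0.01 0 0" --pt "-0.01 0 0" --pt "-0.006 0 0" --pt "0 0 0" --pt "0 0 0" --twist '[0,0,0,0,0,0,0,0,0,0,0,0]'

```text
time_s: 5.33
tcp_pos: [0.5107, 0.0206, 0.1915]
tcp_rot: [1.452, 1.016, -1.463]
force: [0.4, 0.8, -2.3]
grip_width: 0.0531
```

```bash
python3 - <<'E'
from h import *
from plant import get_state,capture
st=get_state(); print(st["tcp_pos"],st["grip_width"],R.from_rotvec(st["tcp_rot"]).as_matrix()[:,0],st["force"],tool(st,[.507,.308,.175]))
cc=capture("scene"); cv2.imwrite("pics/s2.png",cc["pixels"])
E
```

```text
[0.51065859 0.02059471 0.19152683] 0.053131114081480066 [-5.42612430e-04 -1.02882305e-02 -9.99946928e-01] [ 0.35723966  0.76953088 -2.32301176] [ 0.01357105 -0.10108745 -0.26923127]
```

View pics/s2.png

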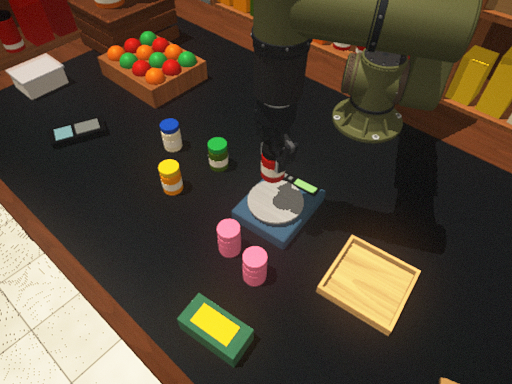

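Emit:
arm_command --grip '[-1,-1,-1,-1,-1,-1,-1,-1,-1,-1,-1,-1]' --pt "0 -0.002 -0.006" --pt "0 -0.005 -0.012" --pt "0 -0.007 -0.019" --pt "0 -0.007 -0.019" --pt "0 -0.007 -0.019" --pt "0 -0.007 -0.019" --pt "0 -0.007 -0.019" --pt "0 -0.007 -0.019" --pt "0 -0.007 -0.019" --pt "0 -0.007 -0.019" --pt "0 -0.007 -0.019" --pt "0 -0.007 -0.019" --twist '[0,0,0,0,0,0,0,0,0,0,0,0]'

```text
time_s: 6.38
tcp_pos: [0.5046, 0.2521, 0.1787]
tcp_rot: [1.443, 1.015, -1.481]
force: [0.4, 0.2, -1.5]
grip_width: 0.0532
```

Emit:
arm_command --grip '[-1,-1,-1,-1,-1,-1,-1,-1]' --pt "0 -0.007 -0.017" --pt "0 -0.006 -0.014" --pt "0 -0.005 -0.011" --pt "0 -0.003 -0.008" --pt "0 -0.002 -0.005" --pt "0 0 0" --pt "0 0 0" --pt "0 0 0" --twist '[0,0,0,0,0,0,0,0]'

```text
time_s: 7.05
tcp_pos: [0.4992, 0.3186, 0.1722]
tcp_rot: [1.433, 1.016, -1.486]
force: [-0.3, -0.0, -1.8]
grip_width: 0.053
```

```bash
python3 - <<'E'
from h import *
from plant import get_state,capture
st=get_state(); print(st["tcp_pos"],st["grip_width"],R.from_rotvec(st["tcp_rot"]).as_matrix()[:,0],st["force"],tool(st,[.507,.308,.045]))
cc=capture("wrist"); c=wcam(st,cc);np.savez("w4.npz",**c); crop(c["pixels"],0,0,512,384,1.5,"pics/w4.png")
E
```

```text
[0.49917299 0.3186021  0.17215737] 0.05299941301805767 [-0.02008745 -0.02266974 -0.99954118] [-0.28415377 -0.04511564 -1.77740171] [0.12718215 0.01239371 0.00370945]
```

View pics/w4.png

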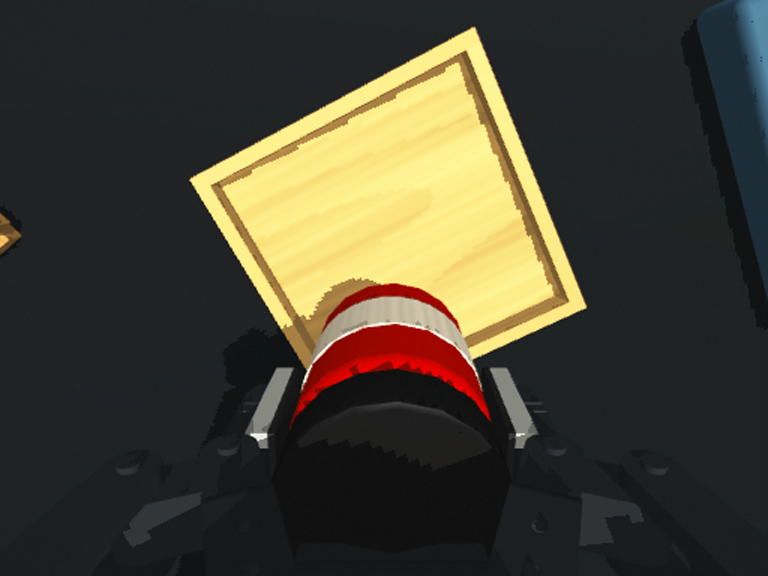

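```bash
python3 - <<'E'
from h import *
from plant import get_state
c=dict(np.load("w4.npz"))
f=lambda X,Y,z:ray(c,(X+.5)/1.5-.5,(Y+.5)/1.5-.5,z)[:2].round(4)
a,b,d=f(475,28,.025),f(190,180,.025),f(586,307,.025); print(a,b,d,(b+d)/2, np.linalg.norm(a-b),np.linalg.norm(a-d))
st=get_state(); print(tool(st,[.506,.308,.12]),tool(st,[.506,.308,.047]))
E
```

```text
[0.5998 0.2316] [0.5807 0.4008] [0.4315 0.2127] [0.5061  0.30675] 0.17027463111103777 0.169357905041365
[0.05233901 0.01047308 0.00602573] [0.12530584 0.01127478 0.00397669]
```

Tray centre is (0.506, 0.307), and the cameras agree. I'm lowering with a lateral correction.

Emit:
arm_command --grip '[-1,-1,-1,-1,-1,-1,-1,-1,-1,-1,-1,-1]' --pt "0.004 0.002 0.001" --pt "0.008 0.002 0.001" --pt "0.01 0.002 0.001" --pt "0.01 0.002 0.001" --pt "0.01 0.001 0" --pt "0.01 0.001 0" --pt "0.01 0.001 0" --pt "0.01 0 0" --pt "0.008 0 0" --pt "0.004 0 0" --pt "0 0 0" --pt "0 0 0" --twist '[0,0,0,0,0,0,0,0,0,0,0,0]'

```text
time_s: 8.1
tcp_pos: [0.5069, 0.3046, 0.077]
tcp_rot: [1.433, 1.014, -1.491]
force: [-0.6, -0.1, -2.0]
grip_width: 0.0531
```

```bash
python3 - <<'E'
from h import *
from plant import get_state,capture
st=get_state(); print(st["tcp_pos"],st["grip_width"],R.from_rotvec(st["tcp_rot"]).as_matrix()[:,0],st["force"],tool(st,[.506,.307,.045]))
cc=capture("scene"); np.savez("s3.npz",**cc); crop(cc["pixels"],300,180,130,160,4,"pics/s3.png")
E
```

```text
[0.50691536 0.30461024 0.07700425] 0.05307589766174343 [-0.02262399 -0.02470067 -0.99943886] [-0.59299188 -0.10694901 -1.95950603] [ 0.03194797 -0.00127642 -0.00291869]
```

View pics/s3.png

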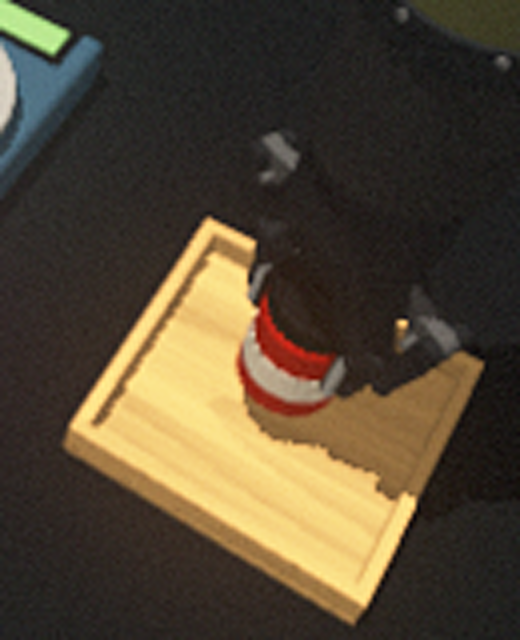

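Emit:
arm_command --grip '[-1,-1,-1,-1,-1,-1,-1]' --pt "0.007 0 0" --pt "0.007 0 0" --pt "0.006 0 0" --pt "0.004 0 0" --pt "0.002 0 0" --pt "0 0 0" --pt "0 0 0" --twist '[0,0,0,0,0,0,0]'

```text
time_s: 8.73
tcp_pos: [0.507, 0.3049, 0.0502]
tcp_rot: [1.435, 1.015, -1.488]
force: [0.7, 0.2, -1.7]
grip_width: 0.0531
```

Emit:
arm_command --grip '[-1,-1,-1]' --pt "0.002 0 0" --pt "0.002 0 0" --pt "0 0 0" --twist '[0,0,0]'

```text
time_s: 8.98
tcp_pos: [0.5072, 0.305, 0.0464]
tcp_rot: [1.436, 1.015, -1.487]
force: [0.4, 0.3, -2.8]
grip_width: 0.0529
```

Emit:
arm_command --grip '[-1,-1,-1]' --pt "0.002 0 0" --pt "0 0 0" --pt "0 0 0" --twist '[0,0,0]'

```text
time_s: 9.23
tcp_pos: [0.5073, 0.3051, 0.0445]
tcp_rot: [1.437, 1.015, -1.486]
force: [-0.7, -0.5, -2.5]
grip_width: 0.0529
```

Emit:
arm_command --grip '[-1,-1]' --pt "0.0015 0 0" --pt "0 0 0" --twist '[0,0]'

```text
time_s: 9.4
tcp_pos: [0.5075, 0.3052, 0.0433]
tcp_rot: [1.437, 1.015, -1.485]
force: [-0.0, 0.7, -2.9]
grip_width: 0.053
```

Emit:
arm_command --grip '[-1,-1]' --pt "0.001 0 0" --pt "0 0 0" --twist '[0,0]'

```text
time_s: 9.57
tcp_pos: [0.5078, 0.3054, 0.0433]
tcp_rot: [1.438, 1.015, -1.484]
force: [-0.3, -0.1, -2.1]
grip_width: 0.0533
```

Emit:
arm_command --grip '[-1,-1]' --pt "0.0015 0 0" --pt "0 0 0" --twist '[0,0]'

```text
time_s: 9.73
tcp_pos: [0.5082, 0.3055, 0.0433]
tcp_rot: [1.439, 1.014, -1.483]
force: [-0.8, 0.6, -2.7]
grip_width: 0.053
```

Emit:
arm_command --grip '[-1,-1]' --pt "0.0015 0 0" --pt "0 0 0" --twist '[0,0]'

```text
time_s: 9.9
tcp_pos: [0.5086, 0.3057, 0.0432]
tcp_rot: [1.44, 1.014, -1.481]
force: [0.5, 0.4, -2.7]
grip_width: 0.0532
```

```bash
python3 - <<'E'
from h import *
from plant import get_state,capture
st=get_state(); print(st["tcp_pos"],st["grip_width"],R.from_rotvec(st["tcp_rot"]).as_matrix()[:,0],st["force"],st["torque"],st["qpos"],st["joint_torque"])
cc=capture("scene"); np.savez("s4.npz",**cc); crop(cc["pixels"],330,220,90,90,7,"pics/s4.png")
E
```

```text
[0.50860096 0.30569475 0.04318208] 0.05315639102348923 [-0.01447809 -0.01954364 -0.99970417] [ 0.49143071  0.38679812 -2.65193962] [ 0.07951497 -0.03985975  0.08953576] [ 0.8795135   0.10285792 -0.19545635  0.00135583 -1.29677185  0.34047869] [-9.56011150e-03 -3.98048151e+01  3.44560575e+01  7.12063909e+00
 -1.92173445e-01  5.05094707e-03]
```

View pics/s4.png

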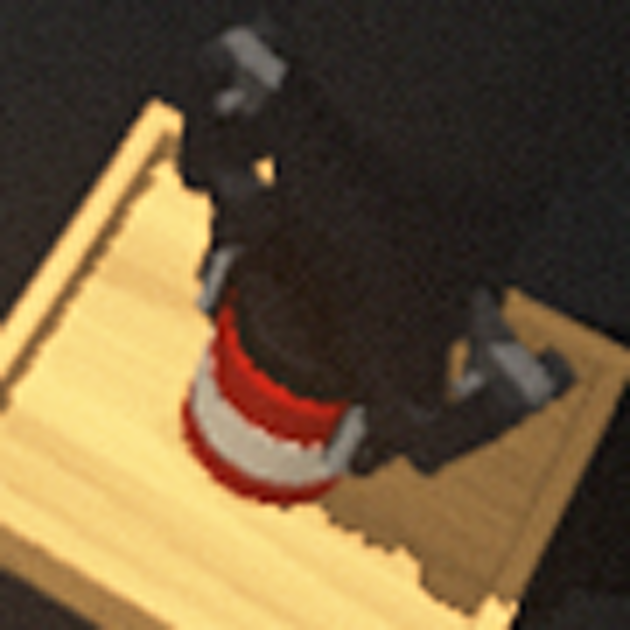

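Emit:
arm_command --grip '[-1,-1,-1,-1,-1,-1]' --pt "0.002 0 0" --pt "0.002 0 0" --pt "0.002 0 0" --pt "0.002 0 0" --pt "0.002 0 0" --pt "0.002 0 0" --twist '[0,0,0,0,0,0]'

```text
time_s: 10.45
tcp_pos: [0.5104, 0.306, 0.0429]
tcp_rot: [1.443, 1.013, -1.472]
force: [-5.5, -2.0, 10.3]
grip_width: 0.0529
```

```bash
python3 - <<'E'
from h import *
from plant import get_state,capture
st=get_state(); print(st["tcp_pos"],st["grip_width"],R.from_rotvec(st["tcp_rot"]).as_matrix()[:,0],st["force"],st["torque"],st["joint_torque"])
E
```

```text
[0.51038656 0.30602366 0.04287547] 0.05293173796616198 [-0.00695419 -0.01856052 -0.99980355] [-5.4931532  -2.01712669 10.27094727] [-0.56063656  2.03256296  0.06078821] [ -0.65328743 -33.15834045  30.59288979   6.11411601   1.74127243
  -0.08197296]
```

Emit:
arm_command --grip '[-1,-1,0.3,0.4,0.5,0.6,0.8,1,1,1,1]' --pt "0 0 0" --pt "0 0 0" --pt "0 0 0" --pt "0 0 0" --pt "0 0 0" --pt "0 0 0" --pt "0 0 0" --pt "0 0 0" --pt "0 0 0" --pt "0 0 0" --pt "0 0 0" --twist '[0,0,0,0,0,0,0,0,0,0,0]'

```text
time_s: 11.37
tcp_pos: [0.5107, 0.306, 0.0417]
tcp_rot: [1.443, 1.012, -1.472]
force: [-0.3, -1.0, -0.4]
grip_width: 0.0857
```

```bash
python3 - <<'E'
from h import *
from plant import get_state,capture
st=get_state(); print(st["tcp_pos"],st["grip_width"],R.from_rotvec(st["tcp_rot"]).as_matrix()[:,0],st["force"])
cc=capture("scene"); np.savez("s5.npz",**cc); crop(cc["pixels"],330,220,90,90,7,"pics/s5.png")
E
```

```text
[0.51074609 0.30602522 0.0416945 ] 0.0857263918379787 [-0.00667385 -0.0185884  -0.99980495] [-0.28710678 -0.99518698 -0.43238091]
```

View pics/s5.png

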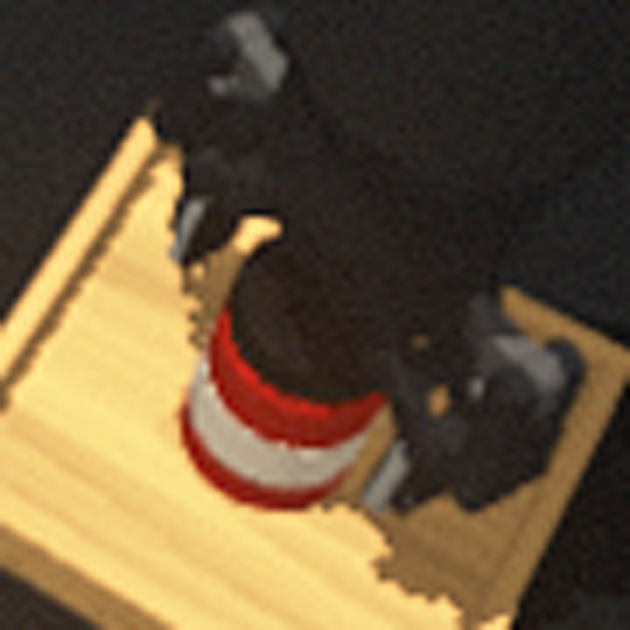

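Emit:
arm_command --grip '[1,1,1,1,1,1,1,1,1,1,1,1]' --pt "-0.005 0 0" --pt "-0.01 0 0" --pt "-0.015 0 0" --pt "-0.02 0 0" --pt "-0.025 0 0" --pt "-0.025 0 0" --pt "-0.025 0 0" --pt "-0.025 0 0" --pt "-0.025 0 0" --pt "-0.015 0 0" --pt "0 0 0" --pt "0 0 0" --twist '[0,0,0,0,0,0,0,0,0,0,0,0]'

```text
time_s: 12.42
tcp_pos: [0.5119, 0.3081, 0.2509]
tcp_rot: [1.449, 1.011, -1.467]
force: [-0.2, 0.2, -0.0]
grip_width: 0.0853
```

```bash
python3 - <<'E'
from h import *
from plant import get_state,capture
st=get_state(); print(st["tcp_pos"],R.from_rotvec(st["tcp_rot"]).as_matrix().round(3).tolist(),st["qpos"],tool(st,[.60,-.22,.24]))
cc=capture("top"); np.savez("t6.npz",**cc); crop(cc["pixels"],60,120,240,160,3,"pics/t6.png")
E
```

```text
[0.51189167 0.30814322 0.25089693] [[-0.002, 0.94, -0.341], [-0.016, -0.341, -0.94], [-1.0, 0.004, 0.015]] [ 0.88234995  0.04537514  0.12260976  0.00878045 -1.66123304  0.34108351] [0.01907108 0.26292168 0.46618191]
```

View pics/t6.png

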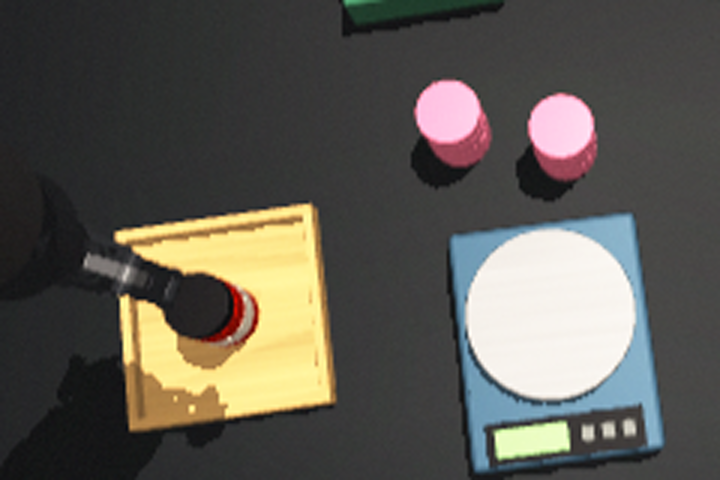

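Emit:
arm_command --grip '[1,1,1,1,1,1,1,1,1,1,1,1]' --pt "0 0.012 0.022" --pt "0 0.012 0.022" --pt "0 0.012 0.022" --pt "0 0.012 0.022" --pt "0 0.012 0.022" --pt "0 0.012 0.022" --pt "0 0.012 0.022" --pt "0 0.012 0.022" --pt "0 0.012 0.022" --pt "0 0.012 0.022" --pt "0 0.012 0.022" --pt "0 0.012 0.022" --twist '[0,0,0,0,0,0,0,0,0,0,0,0]'

```text
time_s: 13.47
tcp_pos: [0.5533, 0.0006, 0.2422]
tcp_rot: [1.424, 1.021, -1.481]
force: [-0.0, 0.1, 0.6]
grip_width: 0.0852
```

Emit:
arm_command --grip '[1,1,1,1,1,1,1,1,1,1,1]' --pt "0 0.012 0.022" --pt "0 0.012 0.022" --pt "0 0.012 0.022" --pt "0 0.012 0.022" --pt "0 0.012 0.022" --pt "0 0.012 0.022" --pt "0 0.012 0.02" --pt "0 0.01 0.016" --pt "0 0.008 0.012" --pt "0 0 0" --pt "0 0 0" --twist '[0,0,0,0,0,0,0,0,0,0,0]'

```text
time_s: 14.38
tcp_pos: [0.5842, -0.2182, 0.2315]
tcp_rot: [1.415, 1.033, -1.504]
force: [-0.7, 0.4, -0.5]
grip_width: 0.0852
```

```bash
python3 - <<'E'
from h import *
from plant import get_state,capture
st=get_state(); print(st["tcp_pos"],R.from_rotvec(st["tcp_rot"]).as_matrix().round(3).tolist(),st["qpos"],tool(st,[.611,-.234,.15]))
c=wcam(st,capture("wrist")); np.savez("w7.npz",**c); crop(c["pixels"],0,0,512,384,1.5,"pics/w7.png")
print(proj(c,[[.611,-.234,.085]]))
E
```

```text
[ 0.58419827 -0.2182355   0.23146692] [[-0.045, 0.941, -0.337], [-0.023, -0.338, -0.941], [-0.999, -0.035, 0.037]] [-0.02287732  0.13490905  0.17644534  0.02423403 -1.65695958  1.25089939] [0.08051589 0.03336316 0.00279316]
[[260.30522199 137.39246625]]
```

View pics/w7.png

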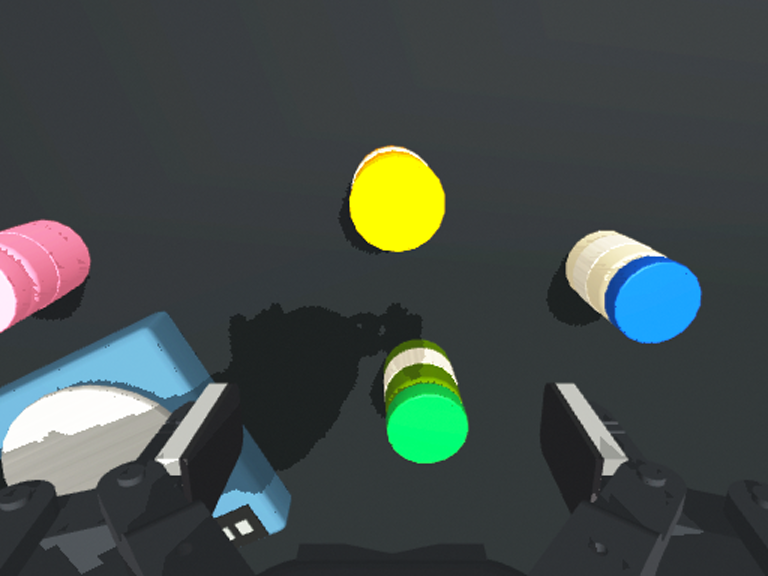

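```bash
python3 - <<'E'
from h import *
from plant import get_state
c=dict(np.load("w7.npz"))
f=lambda X,Y,z:ray(c,(X+.5)/1.5-.5,(Y+.5)/1.5-.5,z)[:2].round(4)
print(f(397,201.5,.085),"olive",f(427,424,.085),"tah",f(653,300,.085))
st=get_state(); print(tool(st,[.610,-.236,.15]),tool(st,[.610,-.236,.033]))
E
```

```text
[ 0.6123 -0.2382] olive [ 0.4689 -0.2083] tah [ 0.5027 -0.3645]
[0.08038068 0.03328649 0.00529049] [0.19722851 0.03739066 0.00096145]
```

Emit:
arm_command --grip '[1,1,1,1,1,1,1,1]' --pt "0 0.004 0" --pt "0 0.005 0" --pt "0 0.005 0" --pt "0 0.005 0" --pt "0 0.005 0" --pt "0 0.004 0" --pt "0 0 0" --pt "0 0 0" --twist '[0,0,0,0,0,0,0,0]'

```text
time_s: 15.1
tcp_pos: [0.6138, -0.2247, 0.2296]
tcp_rot: [1.411, 1.037, -1.501]
force: [-0.2, -0.1, -0.1]
grip_width: 0.0853
```

```bash
python3 - <<'E'
from h import *
from plant import get_state
st=get_state(); print(st["tcp_pos"],R.from_rotvec(st["tcp_rot"]).as_matrix()[:,0],tool(st,[.610,-.236,.15]),tool(st,[.610,-.236,.033]))
E
```

```text
[ 0.61376947 -0.224663    0.22961856] [-0.04586714 -0.0227413  -0.99868866] [0.07994487 0.00306662 0.00901476] [0.19679144 0.00724194 0.00471999]
```

Emit:
arm_command --grip '[1,1,1,1,1,1,1,1,1,1,1]' --pt "0.01 0.001 0.002" --pt "0.015 0.001 0.002" --pt "0.015 0.001 0.002" --pt "0.018 0.001 0" --pt "0.018 0.001 0" --pt "0.018 0.001 0" --pt "0.018 0.001 0" --pt "0.015 0 0" --pt "0.01 0 0" --pt "0 0 0" --pt "0 0 0" --twist '[0,0,0,0,0,0,0,0,0,0,0]'

```text
time_s: 16.02
tcp_pos: [0.6093, -0.2372, 0.0816]
tcp_rot: [1.412, 1.038, -1.502]
force: [-0.3, 0.2, 0.6]
grip_width: 0.0852
```

```bash
python3 - <<'E'
from h import *
from plant import get_state,capture
st=get_state(); print(st["tcp_pos"],R.from_rotvec(st["tcp_rot"]).as_matrix()[:,0],tool(st,[.611,-.2365,.033]))
c=wcam(st,capture("wrist")); crop(c["pixels"],0,0,512,384,1.4,"pics/w8.png")
E
```

```text
[ 0.60930586 -0.23724899  0.08161982] [-0.04615581 -0.02133809 -0.99870633] [ 0.04846274  0.00311469 -0.00299649]
```

View pics/w8.png

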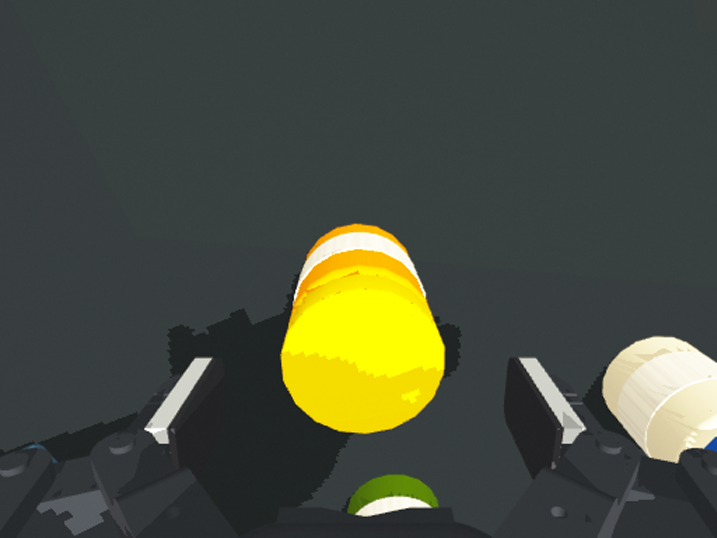

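```bash
python3 - <<'E'
from plant import capture
print(capture("wrist")["tool_from_camera"].round(3))
E
```

```text
[[-0.001 -0.3    0.954 -0.143]
 [ 0.001 -0.954 -0.3    0.077]
 [ 1.     0.     0.001  0.   ]
 [ 0.     0.     0.     1.   ]]
```

Emit:
arm_command --grip '[1,1,1,1,1,1,1]' --pt "0.008 0.001 -0.001" --pt "0.01 0.001 -0.001" --pt "0.01 0.001 -0.001" --pt "0.009 0 0" --pt "0.006 0 0" --pt "0 0 0" --pt "0 0 0" --twist '[0,0,0,0,0,0,0]'

```text
time_s: 16.7
tcp_pos: [0.6136, -0.2363, 0.0376]
tcp_rot: [1.415, 1.034, -1.497]
force: [0.2, 0.3, 0.1]
grip_width: 0.0848
```

```bash
python3 - <<'E'
from h import *
from plant import get_state,capture
st=get_state(); print(st["tcp_pos"],R.from_rotvec(st["tcp_rot"]).as_matrix()[:,0],st["force"],tool(st,[.611,-.2365,.036]))
c=wcam(st,capture("wrist")); crop(c["pixels"],0,0,512,384,1.4,"pics/w9.png")
E
```

```text
[ 0.61361938 -0.23630083  0.03758083] [-0.04014288 -0.02213177 -0.99894881] [0.15630679 0.2751241  0.06964276] [ 0.00168873 -0.00235332  0.00100496]
```

View pics/w9.png

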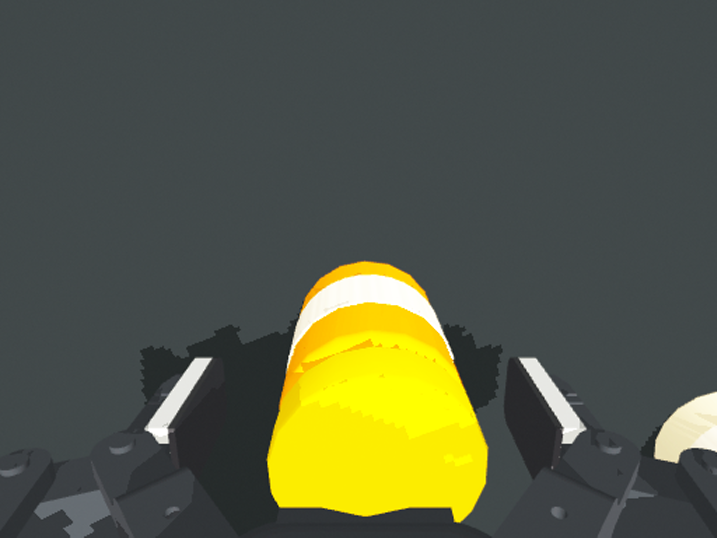

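Emit:
arm_command --grip '[1,1,0.3,0,-0.3,-0.6,-1,-1,-1,-1,-1,-1]' --pt "0.003 -0.003 0" --pt "0 0 0" --pt "0 0 0" --pt "0 0 0" --pt "0 0 0" --pt "0 0 0" --pt "0 0 0" --pt "0 0 0" --pt "0 0 0" --pt "0 0 0" --pt "0 0 0" --pt "0 0 0" --twist '[0,0,0,0,0,0,0,0,0,0,0,0]' --grip_force 45

```text
time_s: 17.75
tcp_pos: [0.6111, -0.2355, 0.0362]
tcp_rot: [1.417, 1.032, -1.495]
force: [0.4, 0.4, -0.8]
grip_width: 0.0528
```

```bash
python3 - <<'E'
from h import *
from plant import get_state,capture
st=get_state(); print(st["tcp_pos"],st["grip_width"],R.from_rotvec(st["tcp_rot"]).as_matrix()[:,0],st["force"])
c=wcam(st,capture("wrist")); crop(c["pixels"],0,0,512,384,1.4,"pics/w10.png")
E
```

```text
[ 0.61109997 -0.23551584  0.03624628] 0.05279612303783283 [-0.03763476 -0.02247687 -0.99903875] [ 0.39178046  0.418653   -0.77474115]
```

View pics/w10.png

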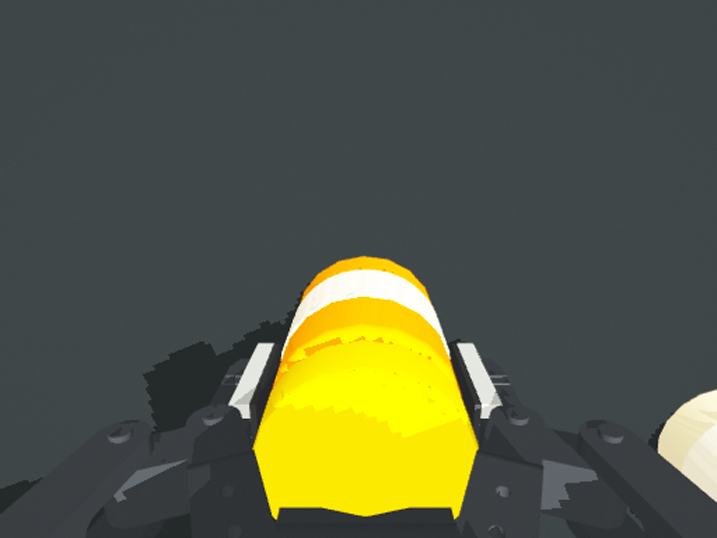

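Emit:
arm_command --grip '[-1,-1,-1,-1,-1,-1,-1,-1,-1,-1,-1,-1]' --pt "-0.003 0 0" --pt "-0.006 0 0" --pt "-0.01 0 0" --pt "-0.012 0 0" --pt "-0.014 0 0" --pt "-0.014 0 0" --pt "-0.014 0 0" --pt "-0.014 0 0" --pt "-0.014 0 0" --pt "-0.014 0 0" --pt "-0.01 0 0" --pt "0 0 0" --twist '[0,0,0,0,0,0,0,0,0,0,0,0]'

```text
time_s: 18.8
tcp_pos: [0.6163, -0.2327, 0.1775]
tcp_rot: [1.419, 1.028, -1.491]
force: [0.2, 0.1, -1.6]
grip_width: 0.0533
```

```bash
python3 - <<'E'
from h import *
from plant import get_state,capture
st=get_state(); print(st["tcp_pos"],st["grip_width"],R.from_rotvec(st["tcp_rot"]).as_matrix()[:,0],st["force"],tool(st,[.496,.026,.17]),st["qpos"])
E
```

```text
[ 0.616281   -0.23266445  0.17751529] 0.05329825913467716 [-0.03288783 -0.02346432 -0.99918357] [ 0.1736434   0.10943821 -1.64071133] [ 0.00539555 -0.19952049 -0.20394549] [-0.04441031  0.21672614  0.17082449  0.02490631 -1.55672797  1.27439384]
```

Emit:
arm_command --grip '[-1,-1,-1,-1,-1,-1,-1,-1,-1,-1,-1,-1]' --pt "-0.002 -0.004 -0.004" --pt "-0.002 -0.007 -0.007" --pt "-0.001 -0.009 -0.009" --pt "-0.001 -0.009 -0.009" --pt "-0.001 -0.009 -0.009" --pt "-0.001 -0.009 -0.009" --pt "-0.001 -0.009 -0.009" --pt "-0.001 -0.009 -0.009" --pt "-0.001 -0.009 -0.009" --pt "-0.001 -0.009 -0.009" --pt "-0.001 -0.009 -0.009" --pt "-0.001 -0.009 -0.009" --twist '[0,0,0,0,0,0,0,0,0,0,0,0]'

```text
time_s: 19.8
tcp_pos: [0.5452, -0.0898, 0.185]
tcp_rot: [1.414, 1.037, -1.499]
force: [0.1, -0.1, -1.6]
grip_width: 0.0533
```

Emit:
arm_command --grip '[-1,-1,-1,-1,-1,-1,-1,-1,-1,-1,-1,-1]' --pt "-0.001 -0.009 -0.009" --pt "-0.001 -0.009 -0.009" --pt "-0.001 -0.009 -0.009" --pt "-0.001 -0.009 -0.009" --pt "-0.001 -0.009 -0.009" --pt "-0.001 -0.009 -0.009" --pt "-0.001 -0.009 -0.009" --pt "-0.001 -0.009 -0.009" --pt "-0.001 -0.009 -0.009" --pt "-0.001 -0.007 -0.007" --pt "0 -0.004 -0.004" --pt "0 0 0" --twist '[0,0,0,0,0,0,0,0,0,0,0,0]'

```text
time_s: 20.8
tcp_pos: [0.4791, 0.0421, 0.195]
tcp_rot: [1.412, 1.041, -1.494]
force: [0.1, -0.8, -1.1]
grip_width: 0.0532
```

```bash
python3 - <<'E'
from h import *
from plant import get_state,capture
st=get_state(); print(st["tcp_pos"],st["grip_width"],R.from_rotvec(st["tcp_rot"]).as_matrix()[:,0],st["force"],tool(st,[.4965,.026,.11]))
c=wcam(st,capture("wrist")); np.savez("w11.npz",**c); crop(c["pixels"],0,0,512,384,1.4,"pics/w11.png")
E
```

```text
[0.47914236 0.04208888 0.19495701] 0.05321742338354696 [-0.04233647 -0.01898922 -0.99892294] [ 0.06123432 -0.82347519 -1.06909199] [0.08443616 0.02453754 0.00680274]
```

View pics/w11.png

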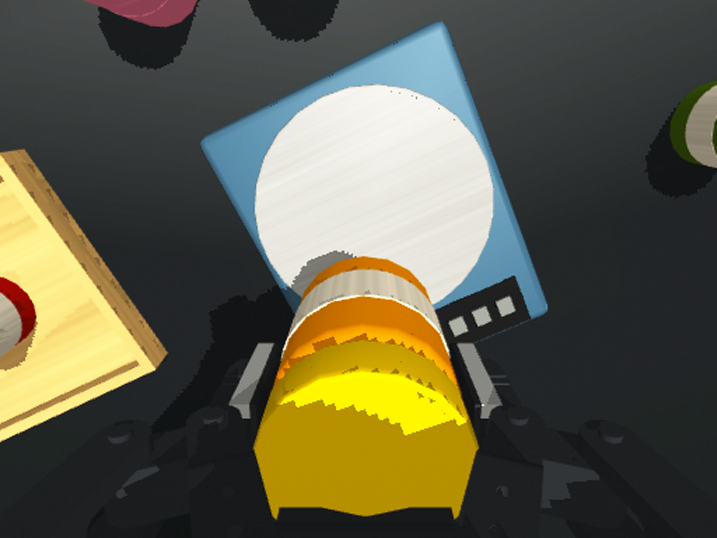

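```bash
python3 - <<'E'
from h import *
from plant import get_state
from scipy.optimize import least_squares
c=dict(np.load("w11.npz")); img=c["pixels"]
g=img.min(axis=2); sat=img.max(axis=2).astype(int)-img.min(axis=2)
# edge points read from 1.4x picture
P=[(377,84),(255,200),(494,200),(288,283),(283,125),(455,112),(310,99),(478,262),(465,283)]
W=np.array([ray(c,(x+.5)/1.4-.5,(y+.5)/1.4-.5,.06)[:2] for x,y in P])
r=least_squares(lambda p:np.hypot(*(W-p[:2]).T)-.07,[.5,.02]); print(r.x,r.fun.round(4))
st=get_state()
for z in(.11,.098): print(tool(st,[.4975,.026,z]))
E
```

```text
[0.49590485 0.02432581] [-0.0008 -0.0002 -0.0009 -0.001   0.0003 -0.0003  0.0014 -0.      0.0015]
[0.08445941 0.02513191 0.00614814]
[0.0964465  0.02553561 0.00576491]
```

Emit:
arm_command --grip '[-1,-1,-1,-1,-1,-1,-1,-1,-1,-1,-1,-1]' --pt "0.002 0.003 0.001" --pt "0.004 0.004 0.001" --pt "0.006 0.004 0.001" --pt "0.008 0.004 0.001" --pt "0.009 0.004 0.001" --pt "0.01 0.003 0" --pt "0.01 0.002 0" --pt "0.01 0 0" --pt "0.01 0 0" --pt "0.008 0 0" --pt "0 0 0" --pt "0 0 0" --twist '[0,0,0,0,0,0,0,0,0,0,0,0]'

```text
time_s: 21.85
tcp_pos: [0.4979, 0.0227, 0.1048]
tcp_rot: [1.41, 1.04, -1.504]
force: [0.8, 0.4, -0.7]
grip_width: 0.0528
```

```bash
python3 - <<'E'
from h import *
from plant import get_state,capture
st=get_state(); print(st["tcp_pos"],st["grip_width"],R.from_rotvec(st["tcp_rot"]).as_matrix()[:,0],st["force"],tool(st,[.496,.026,.098]))
c=capture("scene"); np.savez("s12.npz",**c); crop(c["pixels"],220,130,120,120,5,"pics/s12.png")
E
```

```text
[0.49788724 0.02273827 0.10477278] 0.05284317035736334 [-0.04915096 -0.02168233 -0.99855599] [ 0.83756769  0.42527303 -0.70935937] [ 0.00678504 -0.0025991  -0.00269797]
```

View pics/s12.png

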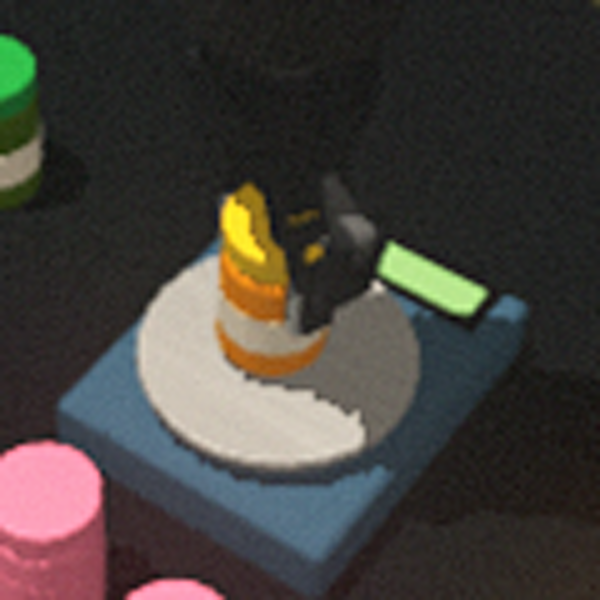

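Emit:
arm_command --grip '[-1,-1,-1,-1,-1,-1]' --pt "0.001 -0.0015 -0.0015" --pt "0.002 -0.0015 -0.0015" --pt "0.002 0 0" --pt "0.002 0 0" --pt "0 0 0" --pt "0 0 0" --twist '[0,0,0,0,0,0]'

```text
time_s: 22.4
tcp_pos: [0.4967, 0.0278, 0.0999]
tcp_rot: [1.413, 1.04, -1.498]
force: [-0.2, 0.1, -2.8]
grip_width: 0.0531
```

Emit:
arm_command --grip '[-1,-1,-1]' --pt "0.0015 0 0" --pt "0 0 0" --pt "0 0 0" --twist '[0,0,0]'

```text
time_s: 22.65
tcp_pos: [0.4968, 0.0278, 0.0986]
tcp_rot: [1.413, 1.039, -1.498]
force: [0.2, 0.0, -1.8]
grip_width: 0.0528
```

Emit:
arm_command --grip '[-1,-1,-1]' --pt "0.0015 0 0" --pt "0 0 0" --pt "0 0 0" --twist '[0,0,0]'

```text
time_s: 22.9
tcp_pos: [0.4968, 0.0277, 0.0969]
tcp_rot: [1.413, 1.039, -1.498]
force: [0.6, -0.1, -2.2]
grip_width: 0.0531
```

Emit:
arm_command --grip '[-1,-1,-1]' --pt "0 0 0.002" --pt "0.001 0 0" --pt "0 0 0" --twist '[0,0,0]'

```text
time_s: 23.15
tcp_pos: [0.4962, 0.0255, 0.0963]
tcp_rot: [1.414, 1.039, -1.497]
force: [0.1, 0.9, -1.6]
grip_width: 0.0532
```

Emit:
arm_command --grip '[-1,-1,-1]' --pt "0.0015 0 0" --pt "0 0 0" --pt "0 0 0" --twist '[0,0,0]'

```text
time_s: 23.4
tcp_pos: [0.4967, 0.0255, 0.0965]
tcp_rot: [1.415, 1.038, -1.495]
force: [-0.2, -1.1, -1.2]
grip_width: 0.0532
```

Emit:
arm_command --grip '[-1,-1,-1]' --pt "0.0015 0 0" --pt "0.0015 0 0" --pt "0 0 0" --twist '[0,0,0]'

```text
time_s: 23.65
tcp_pos: [0.4973, 0.0254, 0.0964]
tcp_rot: [1.416, 1.037, -1.492]
force: [0.3, -0.2, -1.3]
grip_width: 0.0533
```

Emit:
arm_command --grip '[-1,-1,-1,-1]' --pt "0.002 0 0" --pt "0.002 0 0" --pt "0.002 0 0" --pt "0.002 0 0" --twist '[0,0,0,0]'

```text
time_s: 23.98
tcp_pos: [0.4988, 0.025, 0.0959]
tcp_rot: [1.418, 1.033, -1.485]
force: [-6.7, 1.8, 10.7]
grip_width: 0.0531
```

```bash
python3 - <<'E'
from h import *
from plant import get_state,capture
st=get_state(); print(st["tcp_pos"],st["grip_width"],R.from_rotvec(st["tcp_rot"]).as_matrix()[:,0],st["force"])
c=capture("scene"); crop(c["pixels"],230,150,90,90,7,"pics/s13.png")
E
```

```text
[0.49879331 0.02500701 0.09592309] 0.05310184963081307 [-0.03148422 -0.02089092 -0.9992859 ] [-6.66432123  1.82364586 10.72828095]
```

View pics/s13.png

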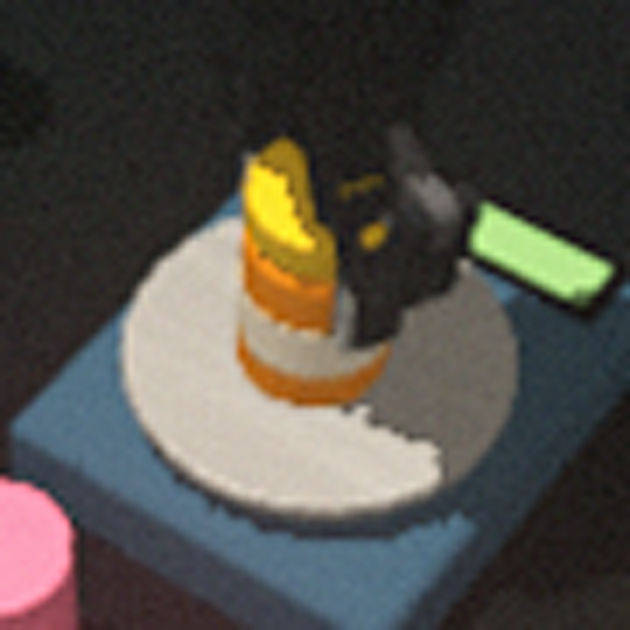

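Emit:
arm_command --grip '[-1,-1,0.3,0.4,0.5,0.6,0.8,1,1,1,1]' --pt "0 0 0" --pt "0 0 0" --pt "0 0 0" --pt "0 0 0" --pt "0 0 0" --pt "0 0 0" --pt "0 0 0" --pt "0 0 0" --pt "0 0 0" --pt "0 0 0" --pt "0 0 0" --twist '[0,0,0,0,0,0,0,0,0,0,0]'

```text
time_s: 24.95
tcp_pos: [0.4988, 0.0248, 0.0945]
tcp_rot: [1.418, 1.033, -1.486]
force: [0.6, -0.4, -0.3]
grip_width: 0.0854
```

```bash
python3 - <<'E'
from h import *
from plant import get_state,capture
st=get_state(); print(st["tcp_pos"],st["grip_width"],st["force"])
c=capture("wrist"); crop(c["pixels"],0,0,512,384,1.4,"pics/w14.png")
E
```

```text
[0.49884719 0.02483733 0.09450013] 0.08538307947201731 [ 0.62290253 -0.38238711 -0.28830229]
```

View pics/w14.png

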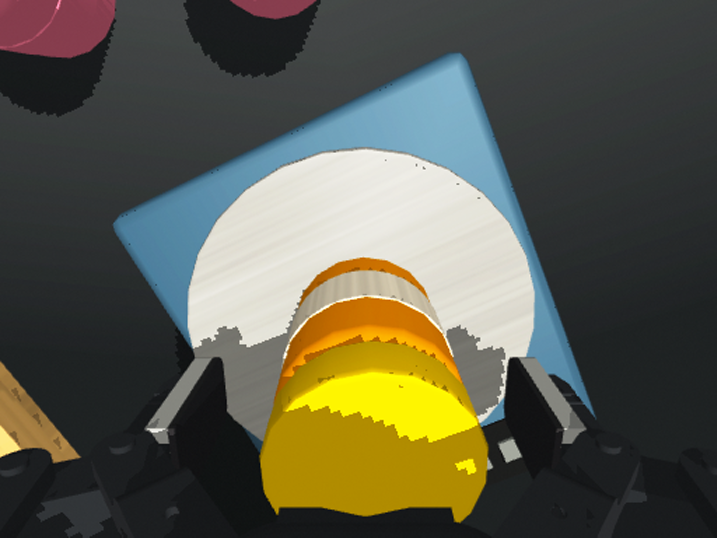

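Emit:
arm_command --grip '[1,1,1,1,1,1,1,1,1,1,1]' --pt "-0.005 0 0" --pt "-0.01 0 0" --pt "-0.012 0 0" --pt "-0.015 0 0" --pt "-0.02 0 0" --pt "-0.02 0 0" --pt "-0.02 0 0" --pt "-0.025 0 0" --pt "-0.025 0 0" --pt "-0.015 0 0" --pt "0 0 0" --twist '[0,0,0,0,0,0,0,0,0,0,0]'

```text
time_s: 25.92
tcp_pos: [0.5042, 0.0273, 0.2811]
tcp_rot: [1.423, 1.028, -1.48]
force: [0.1, -0.2, 0.2]
grip_width: 0.0854
```

Emit:
arm_command --grip '[1,1,1,1,1,1,1,1,1,1,1,1]' --pt "-0.002 0 -0.01" --pt "-0.002 0 -0.015" --pt "-0.002 0 -0.02" --pt "-0.002 0 -0.02" --pt "-0.002 0 -0.02" --pt "-0.002 0 -0.02" --pt "-0.002 0 -0.02" --pt "-0.002 0 -0.02" --pt "-0.002 0 -0.015" --pt "0 0 -0.01" --pt "0 0 0" --pt "0 0 0" --twist '[0,0,0,0,0,0,0,0,0,0,0,0]'

```text
time_s: 26.92
tcp_pos: [0.5622, 0.206, 0.2915]
tcp_rot: [1.415, 1.031, -1.484]
force: [0.3, 0.2, 0.8]
grip_width: 0.0855
```

```bash
python3 - <<'E'
from h import *
from plant import get_state,capture
st=get_state(); print(st["tcp_pos"],st["time_s"],st["qd"].round(3))
c=capture("top"); np.savez("t15.npz",**c); crop(c["pixels"],85,130,340,150,2.35,"pics/t15.png"); crop(c["pixels"],195,170,100,80,8,"pics/t15b.png")
c=capture("scene"); np.savez("s15.npz",**c); crop(c["pixels"],150,100,270,200,2.9,"pics/s15.png")
E
```

```text
[0.5622369  0.20604854 0.29146396] 26.9167 [ 0.019  0.025  0.003 -0.005  0.003 -0.01 ]
```

View pics/t15.png

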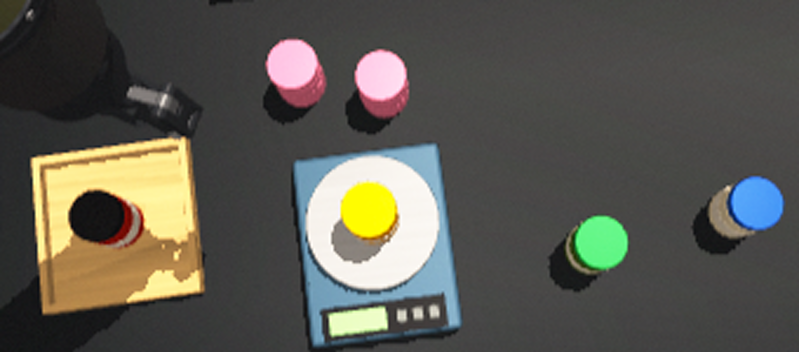

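View pics/t15b.png

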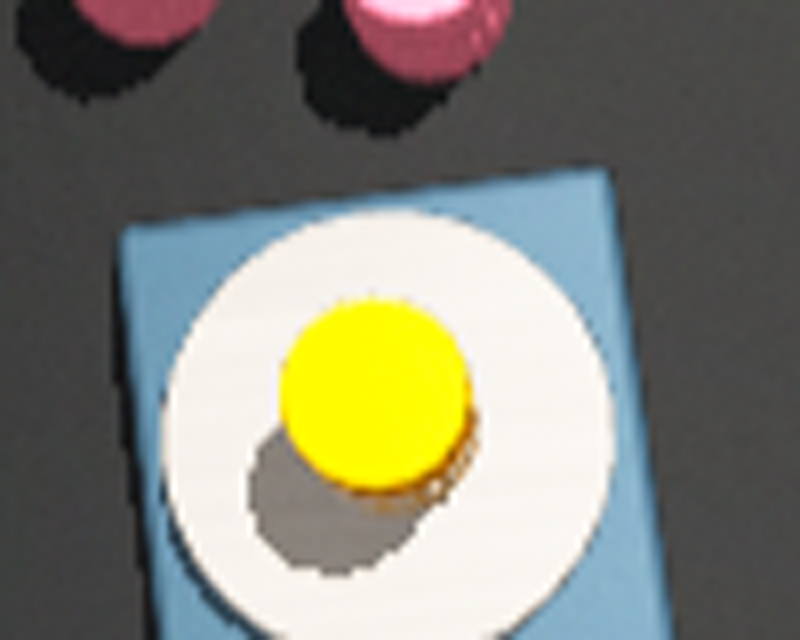

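View pics/s15.png

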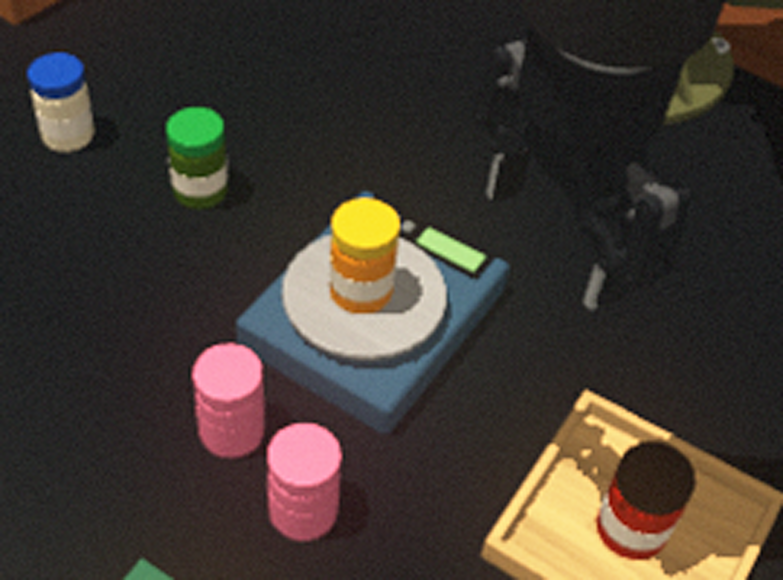

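```bash
python3 - <<'E'
from h import *
c=dict(np.load("t15.npz"));s=dict(np.load("s15.npz"))
f=lambda X,Y,z:ray(c,195+(X+.5)/8-.5,170+(Y+.5)/8-.5,z)[:2].round(4)
g=lambda X,Y,z:ray(s,150+(X+.5)/2.9-.5,100+(Y+.5)/2.9-.5,z)[:2].round(4)
print("top honey",f(376,394,.145),"platter",f(388,436,.06))
print("scene honey",g(365.5,226,.145),"platter",g(365,296,.06))
k=lambda X,Y,z:ray(c,85+(X+.5)/2.35-.5,130+(Y+.5)/2.35-.5,z)[:2].round(4)
print("olive",k(600,242,.085),"pep lid top",k(98,216,.093),"scene",g(656,477,.093))
E
```

```text
top honey [0.4961 0.0243] platter [0.4938 0.0263]
scene honey [0.5025 0.0273] platter [0.501  0.0312]
olive [ 0.4635 -0.2044] pep lid top [0.5044 0.3026] scene [0.5126 0.3075]
```

```bash
python3 -c "
from plant import job_done; print(job_done())"
```

```text
the job is handed in; nothing more can be done
None
```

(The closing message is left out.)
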